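Gauge the door drive's brake wear

TASK

Pull the red dust plug out of the slanting guide tube on the garage-door drive and hang it by its ring on the yellow hook. Then take the wear-gauge rod from its rest, push it down the tube until its brass collar stops against the mouth, pause a moment, and draw it out again. Finish still holding the rod in the gripper, level and still, clear of everything, its banded tip about 80 mm above the centre of the white reading plate; leave the tub, screwdriver and tape alone.

Things in the scene. Friction and masses are not known exactly. Their poses are not given: they have to be found in the camera images.
- guide_tube: Aluminium guide tube fixed on the blue drive, 28 mm outside, 18 mm bore, 96 mm deep and open at its lower end. Origin: centre of its upper mouth, about 140 mm above the table. Its z axis is the tube's axis, pointing out of the mouth: upwards and away from the robot, rising 35 degrees above level; y is level, square to the tube. The rod goes in along -z.
- drive: Fixed blue gear housing (110 x 130 mm, 121 mm high, with a motor drum to its -y side reaching 135 mm from its centre, top at 112 mm) that carries the tube. Origin: centre of its underside; the tube mouth lies at (137, 0, 140) mm in its frame.
- dust_plug: Loose red plug, about 80 g, sitting in the tube at the start. Its z axis is the plug's axis, along the tube's z while it is in. Steel stem 16 mm in diameter and 40 mm long (z -40 to 0); round flange 32 mm wide and 6 mm thick (z 0 to 6), resting on the mouth; flat grip 10 mm thick (along y), 16 mm wide (x), from z 6 to 43; then a flat drop-shaped ring, pointed at its far end (z 96), whose hole runs along the plug's y axis. Origin: underside of the flange, on the axis.
- plug_grip (a point): Middle of the dust plug's flat grip, 25 mm from the plug's origin along its z axis; grasp here across y (10 mm). Axes as dust_plug.
- plug_ring (a point): Centre of the dust plug's ring: 62 mm from the plug's origin along z, 37 mm from plug_grip. Hole 34 mm wide, 41 mm long (from 17 mm before this point to 24 mm beyond it, towards the pointed end), ring bar 8 mm thick. Hung up, this point settles about 19 mm below the prong's axis; let go at a slant, the plug swings for a moment. Axes as dust_plug.
- hook_stand: Fixed hook stand: base disc 100 mm wide, 12 mm high; post 14 mm thick, 195 mm high at the origin (centre of the underside). A yellow level prong 7 mm thick leaves the post at 190 mm height along the stand's +y axis, 58 mm long, its end turned up by 10 mm (highest point about 204 mm above the table). A ring is passed over the end along -y.
- prong_mid (a point): Point on the axis of the level prong, 32 mm from the post's axis, 190 mm above the table; y axis points along the prong to its free end.
- prong_tip (a point): End of the upturned tip of the prong, 63 mm from the post's axis, at 200 mm height.
- gauge_rod: Loose wear-gauge rod, about 120 g, lying level on its rest at the start. Its x axis runs from the tip to the handle. Origin: on the axis, at the collar's face that meets the tube mouth. Steel rod 10 mm in diameter, x -90 to 0 mm, with a blunt tapered tip and red, yellow and green bands; brass collar 30 mm wide, x 0 to 8; black handle 14 mm (y) by 16 mm (z), x 8 to 95.
- rod_grip (a point): Middle of the gauge rod's handle grip, 45 mm from the collar face along +x; grasp across y (14 mm). Axes as gauge_rod.
- rod_tip (a point): Tip of the gauge rod, 90 mm from the collar face along -x. Axes as gauge_rod.
- rod_rest: Fixed wooden rest, 200 x 60 mm foot, 12 mm high, with two notched uprights (10 mm thick, 50 mm wide, up to 72 mm high) at x -50 and +86 mm; the rod lies in the notches with its axis 65 mm above the table and its collar face above the origin, the rod's x axis along the rest's x axis. Lift the rod straight up out of it. Origin: centre of the underside.
- reading_plate: Fixed reading plate, 100 x 100 x 8 mm, dark edge, white face with a black dot in its centre. Origin: centre of the underside.
- plate_top (a point): Centre of the reading plate's white face, 8 mm above the table.
- tub_center (a point): Bystander: clear jar with blue cap, 68 mm wide, 75 mm high; its centre.
- driver_grip (a point): Bystander: screwdriver lying on the table; middle of its handle.
- tape_center (a point): Bystander: orange tape roll, 100 mm wide, 24 mm high, flat on the table; its centre.
There are look-alikes about, which are no part of the job. What is shaped like the dust_plug but black, pink or purple is not meant.

How it is judged:
By the outcome, as a careful person would: the job done as asked, in the order asked, and still so for the second after the job is handed in, while the arm keeps its last pose, push and grip.
It also fails if it takes over 72 s, if anything falls off the work surface, if the arm or the gripper's body presses on something with over 40 N, if the wrist force passes 120 N, or if a joint passes its speed limit or range.

ROBOT

A 6-joint arm with a two-finger parallel gripper is mounted at the origin on the work surface. World frame = base frame: x ahead of the robot, y to its left, z up, the work surface at z = 0. Lengths are in m, angles in rad, forces in N, time in s.
With the tool pointing down it reaches from about 0.25 to 0.775 m from the base axis. Payload 4 kg.
Tool frame: the origin (TCP) lies midway between the tips of the shut fingers; the grasp point (between the pads) lies 19 mm behind it; z points along the fingers, y is the line along which they close (so a half turn about z gives the same grasp; the last joint's range is limited). The gripper opens to 94 mm and grips with 3 to 60 N. Pads are 16 mm wide; open, the fingers measure 119 mm over their backs; the gripper's body (75 mm by 177 mm) begins 78 mm behind the grasp point.
Start: joints at [-1.224, 0.087, 1.371, -0, 1.684, -0.103], TCP at [0.239, -0.495, 0.206] pointing down, gripper open.
Joint ranges: [-3.1, 3.1], [-0.76, 2.03], [0.27, 2.55], [-1.08, 4.22], [0.17, 2.65], [-2.57, 2.57]. Speed limits (rad/s): [2.79, 2.79, 3.14, 3.14, 3.14, 3.14].

INTERFACE

Orientations are given as [roll, pitch, yaw] about the fixed x, y, z axes, in that order (R = Rz(yaw) Ry(pitch) Rx(roll)).
In Python, from bench import get_obs, snapshot, close_job gives the robot as it stands. The module is installed in compiled form; this text tells all that it offers.
- The arm moves only by the tool drive_tool, never from a script. Its argument "commands" is a list of rows, each a list of 6 numbers: the shift along the tool's x, y, z in units of 0.04 m (1.0 is 0.04 m), then the turn, a rotation vector about the tool's x, y, z in units of 0.1 rad (1.0 is 0.1 rad). In form: [[dx, dy, dz, wx, wy, wz], ...]. A call has 1 to 20 rows; each row shifts and turns the commanded pose from where the row before left it, along the tool's axes as they then stand; what a row does not reach is not made up. A row lasts 1/8 s, in which the tool goes at most 62.5 mm and 10.7 degrees, less where a joint would pass 70% of its speed; a pose out of reach is approached as far as the arm can. A call with a number of a shift or a turn outside -1 to 1 is refused whole. A call with a gripper value outside its range is refused whole. "gripper" is the closure, from 0 (fully open) to 1 (shut), set as the call begins (left out, the last holds). The fingers move at their own pace and stop on an object; the grip force is fixed at half the most. Time passes only in rows, so rows that do not move let the fingers close. It gives the time, the measured TCP pose, the force, the opening and the grip force at its end, in the units of the state.
- get_obs(): the state, without advancing time (a new reading comes with each control period).
- snapshot(name): name is "scene" or "top" or "wrist"; returns a dict with "image" (420x560x3 uint8, blue, green, red), "range_z" (420x560 float32, m along the optical axis (not along the pixel's ray), 0 where there is no reading), "fx", "fy", "cx", "cy" (pixels), "rvec" (rotation vector, rad) and "tvec" (3), from world to camera coordinates, as OpenCV has them. Camera axes: x right, y down, z forward; pixel columns grow to the right and rows downward; lengths in m; the calibration is good to about 2 mm. A picture is of the moment at which its call begins.
- close_job(): hands the job in; it is judged then, once.
The state is a dict: "time": time; "joint_positions": joint angles; "qvel": joint speeds; "joint_torque": joint torques, N m; "tool_pos": TCP position; "ee_rot": TCP orientation; "wrist_force": force on the tool from outside, world axes, zero at the start; "wrist_torque": the same for the moment, N m; "width": finger opening in m; "finger_force": force on a finger pad.
Only numpy, scipy, OpenCV 4.12 (cv2) and the standard library are available. Lean on these libraries where they do the work, as an engineer would, in place of code of your own. Each camera call takes 0.05 s, during which the arm holds its last target. There are 200 camera calls.

## Working session

There is one attempt and no reset: what is moved stays moved. The work goes in short steps, Python scripts to look and compute and a tool call to move; the robot and the scene stay as the last step left them, time stands still between calls to the robot, and variables do not carry over. Pictures are saved under pics/ and viewed, at most 10 in all, crops included, and the job is handed in when it is done.

Besides the shell and the picture viewer there is one more tool, called after ">>>" as name(argument=value, ...), one argument or row to a line, values as JSON. drive_tool: Moves the arm, as the interface text tells. Its arguments: {"type":"object","properties":{"commands":{"type":"array"},"gripper":{"type":"number"}},"required":["commands"]}

```bash
mkdir -p pics && cat > h.py <<'E'
import numpy as np, cv2
from bench import get_obs, snapshot
def grab(n):
    s=snapshot(n); R=cv2.Rodrigues(np.array(s['rvec'],float))[0]; s['R']=R; s['t']=np.array(s['tvec'],float).ravel(); return s
def cloud(s):
    z=s['range_z']; v,u=np.mgrid[:z.shape[0],:z.shape[1]]
    p=np.stack([(u-s['cx'])/s['fx']*z,(v-s['cy'])/s['fy']*z,z],-1)
    w=(p-s['t'])@s['R']; w[z==0]=np.nan; return w
def onplane(s,u,v,h):
    d=np.array([(u-s['cx'])/s['fx'],(v-s['cy'])/s['fy'],1])@s['R']; c=-s['t']@s['R']
    return c+d*(h-c[2])/d[2]
E
python3 - <<'E'
from h import *
import pickle
for n in ['scene','top']:
    s=grab(n); pickle.dump(s,open(n+'.pkl','wb')); cv2.imwrite(f'pics/{n}0.png',s['image'])
    print(n,s['fx'],s['cx'],s['cy'],-s['t']@s['R'])
o=get_obs(); print(o)
E
```

```text
scene 434.2679128352796 280.4210807390242 211.04376044911555 [ 0.99317669 -0.58235738  0.79082529]
top 395.3058216154468 280.75920939623444 207.10034945758832 [0.43253463 0.03241094 0.99102557]
{'time': 0.1, 'joint_positions': array([-1.22407547e+00,  8.78769080e-02,  1.37206153e+00, -2.35355128e-05,
        1.68360451e+00, -1.03112798e-01]), 'qvel': array([ 0.00094721, -0.00247294, -0.0038923 , -0.00011976, -0.00054719,
       -0.0005299 ]), 'joint_torque': array([ 2.45481890e-03, -3.41252017e+01, -3.03302085e+01,  7.20873917e-02,
        3.03960289e-02, -8.74652005e-05]), 'tool_pos': array([ 0.23896555, -0.49483718,  0.20444461]), 'ee_rot': array([-3.13965032e+00, -1.77476670e-04,  4.49830856e-01]), 'wrist_force': array([-0.09030451, -0.85326638, -0.28843288]), 'wrist_torque': array([-0.00215445,  0.07069669,  0.03363192]), 'finger_force': 0.0, 'width': 0.09386772926442533}
```

View pics/scene0.png

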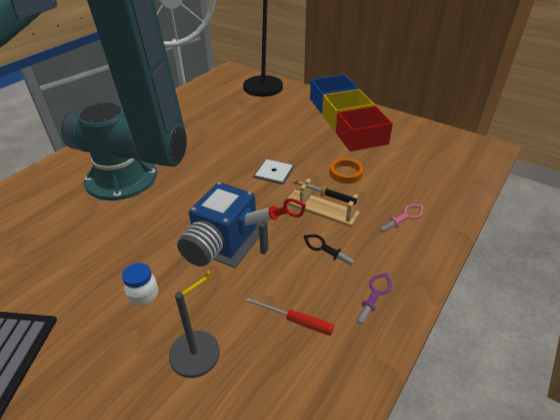

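View pics/top0.png

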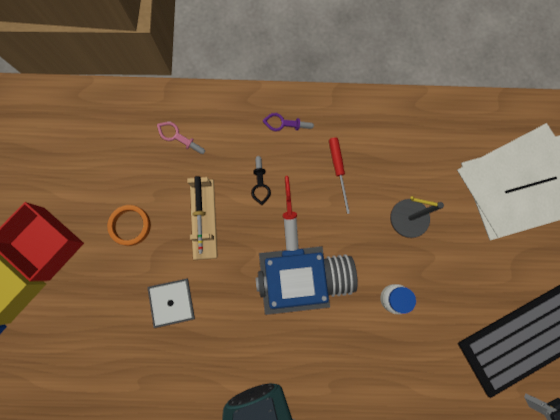

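The scene view shows the red plug in the tube (flange about 275,212; ring 293,207), the hook stand (base 194,353; prong 183,292 to 210,273), the rod on its rest (323,195) and the plate (274,170). The top view shows the plug at (288,178)–(290,215), the stand at (410,218), the prong (412,199)–(438,205), the rod at (199,215) and the plate at (170,303).

```bash
cat > m1.py <<'E'
from h import *
import pickle
S={n:pickle.load(open(n+'.pkl','rb')) for n in ['scene','top']}
np.set_printoptions(precision=4,suppress=True)
def mask(s,lo,hi,box):
    hsv=cv2.cvtColor(s['image'],cv2.COLOR_BGR2HSV); m=cv2.inRange(hsv,np.array(lo),np.array(hi))>0
    b=np.zeros_like(m); x0,y0,x1,y1=box; b[y0:y1,x0:x1]=1; return m&b
def red(s,box): return mask(s,(0,150,70),(8,255,255),box)|mask(s,(172,150,70),(180,255,255),box)
def line(P):
    c=P.mean(0); w,v=np.linalg.eigh(np.cov((P-c).T)); return c,v[:,-1],np.sqrt(w)
boxes={'plug':{'scene':(262,190,312,225),'top':(278,170,302,225)},
 'yel':{'scene':(170,262,220,300),'top':(405,190,445,212)}}
for n,s in S.items():
    W=cloud(s)
    m=red(s,boxes['plug'][n]); P=W[m]; P=P[np.isfinite(P).all(1)]
    print(n,'plug',m.sum(),np.median(P,0),P.min(0),P.max(0)); print(line(P))
    m=mask(s,(22,150,120),(34,255,255),boxes['yel'][n]); P=W[m];P=P[np.isfinite(P).all(1)]; P=P[P[:,2]>.15]
    vu=np.argwhere(m); print(' yel',m.sum(),len(P)); 
    if len(P)>3: print(P.min(0),P.max(0),line(P))
    # along yellow image ends
    d=line(vu[:,::-1].astype(float)); t=(vu[:,::-1]-d[0])@d[1]; print(' ends px',d[0]+d[1]*t.min(),d[0]+d[1]*t.max())
    for tt in (t.min(),t.max()): print('  at z .19',onplane(s,*(d[0]+d[1]*tt),.19), 'z.2',onplane(s,*(d[0]+d[1]*tt),.2))
s=S['top'];W=cloud(s)
def stat(name,box,zlo,zhi,extra=None):
    x0,y0,x1,y1=box; P=W[y0:y1,x0:x1].reshape(-1,3); P=P[np.isfinite(P).all(1)&(P[:,2]>zlo)&(P[:,2]<zhi)]
    r=cv2.minAreaRect(P[:,:2].astype(np.float32)*1000); print(name,len(P),'med',np.median(P,0),'rect',r); return P
stat('drivetop',(255,245,335,315),.115,.13)
P=stat('tube',(278,215,304,256),.09,.17); print(line(P))
stat('hookbase',(388,196,434,240),.008,.016)
stat('posttop',(425,195,446,215),.188,.2)
stat('foot',(185,175,220,262),.008,.016)
stat('upr',(185,175,220,262),.066,.08)
stat('plate',(145,278,196,328),.005,.012)
P=stat('handle',(192,172,208,208),.05,.09);print(line(P))
x=mask(s,(0,0,0),(180,120,45),(155,290,190,315)); vu=np.argwhere(x); print('dot',vu.mean(0)[::-1],onplane(s,*vu.mean(0)[::-1],.008),len(vu))
E
python3 m1.py
```

```text
scene plug 354 [0.5904 0.0034 0.158 ] [ 0.4489 -0.0159 -0.0031] [0.6406 0.197  0.1994]
(array([0.5874, 0.0134, 0.1541]), array([-0.4551,  0.6124, -0.6464]), array([0.0105, 0.0238, 0.0655]))
 yel 130 115
[ 0.5846 -0.3019  0.1887] [ 0.6006 -0.2451  0.2049] (array([ 0.5935, -0.2729,  0.1929]), array([-0.1835, -0.98  , -0.0765]), array([0.0019, 0.0027, 0.017 ]))
 ends px [210.4283 272.896 ] [182.7876 293.7181]
  at z .19 [ 0.5956 -0.2386  0.19  ] z.2 [ 0.6022 -0.2443  0.2   ]
  at z .19 [ 0.5872 -0.3004  0.19  ] z.2 [ 0.5939 -0.3051  0.2   ]
top plug 256 [0.5873 0.0079 0.1607] [ 0.5559 -0.0165 -0.0026] [0.6674 0.0166 0.2016]
(array([0.5901, 0.0061, 0.1616]), array([-0.1663, -0.0851, -0.9824]), array([0.0054, 0.0248, 0.0409]))
 yel 85 70
[ 0.5853 -0.299   0.1885] [ 0.5989 -0.2414  0.203 ] (array([ 0.5923, -0.2729,  0.1929]), array([-0.1832, -0.9752, -0.1245]), array([0.0017, 0.0029, 0.0165]))
 ends px [436.1735 204.3309] [409.8676 197.5106]
  at z .19 [ 0.5873 -0.2997  0.19  ] z.2 [ 0.5854 -0.2955  0.2   ]
  at z .19 [ 0.6003 -0.2453  0.19  ] z.2 [ 0.5982 -0.2418  0.2   ]
drivetop 2977 me
[... 705 characters left out ...]
95 0.2061 0.0108] rect ((568.97900390625, 214.21250915527344), (198.03408813476562, 59.815555572509766), 5.53496789932251)
upr 500 med [0.5844 0.2151 0.0703] rect ((573.2007446289062, 216.13909912109375), (184.29043579101562, 47.85590744018555), 4.726741790771484)
plate 1295 med [0.3625 0.2815 0.0069] rect ((363.30999755859375, 281.404296875), (99.03992462158203, 98.82916259765625), 13.623978614807129)
handle 263 med [0.6347 0.2179 0.0706] rect ((626.904052734375, 222.3606414794922), (37.60820388793945, 74.68224334716797), 80.42542266845703)
(array([0.6311, 0.2177, 0.0694]), array([-0.9989, -0.0127,  0.0444]), array([0.0041, 0.0076, 0.0232]))
dot [170.2105 302.6316] [0.3641 0.2812 0.008 ] 19
```

```bash
cat > m2.py <<'E'
from m1 import *
print('-----')
from scipy.optimize import least_squares
a35=np.deg2rad(35)
# drive top plane
s=S['top'];W=cloud(s)
b=mask(s,(100,100,30),(125,255,255),(255,245,335,318)); 
x0,y0,x1,y1=255,245,330,318
sub=np.zeros(b.shape,bool); sub[y0:y1,x0:x1]=1
P=W[sub&np.isfinite(W).all(2)]; P=P[(P[:,2]>.1185)&(P[:,2]<.1225)]
print('top rect',len(P),cv2.minAreaRect((P[:,:2]*1000).astype(np.float32)))
# plug plane from red points, both views
for n,s in S.items():
    W=cloud(s); m=red(s,boxes['plug'][n]); P=W[m&np.isfinite(W).all(2)]
    P=P[(P[:,2]>.14)&(np.abs(P[:,1])<.04)&(P[:,0]>.54)&(P[:,0]<.69)]
    R=P[P[:,2]>.165]
    c,d,w=line(R[:,:2]); print(n,'ring xy line',len(R),c,np.rad2deg(np.arctan2(d[1],d[0])),w, 'x/z max',P[:,0].max(),P[:,2].max())
# tube cylinder fit, r=14, elevation 35 fixed
Q=[]
for n,s in S.items():
    W=cloud(s); box={'scene':(240,200,275,232),'top':(280,214,302,250)}[n]
    m=mask(s,(0,0,90),(180,70,255),box); P=W[m&np.isfinite(W).all(2)]; P=P[(P[:,2]>.09)&(P[:,2]<.17)&(np.abs(P[:,1])<.05)&(P[:,0]>.49)&(P[:,0]<.56)]; print(n,len(P)); Q.append(P)
def res(p,P):
    d=np.array([np.cos(a35)*np.cos(p[0]),np.cos(a35)*np.sin(p[0]),np.sin(a35)]); o=np.array([.55,p[1],p[2]])
    return np.linalg.norm(np.cross(P-o,d),axis=1)-.014
for P in Q+[np.vstack(Q)]:
    r=least_squares(res,[.13,0,.14],args=(P,),loss='soft_l1',f_scale=.001); y,yy,zz=r.x
    d=np.array([np.cos(a35)*np.cos(y),np.cos(a35)*np.sin(y),np.sin(a35)]);o=np.array([.55,yy,zz]); 
    print('cyl yaw',np.rad2deg(y),'mouth',o+d*(.14-zz)/d[2],'rms',np.sqrt(np.mean(res(r.x,P)**2)))
# prong z-level lines
for n,s in S.items():
    W=cloud(s); m=mask(s,(22,150,120),(34,255,255),boxes['yel'][n]); P=W[m&np.isfinite(W).all(2)]; P=P[(P[:,2]>.18)&(P[:,2]<.196)]
    c,d,w=line(P[:,:2]); print(n,'prong',c,d,w,np.rad2deg(np.arctan2(d[1],d[0])))
# hook base ring circle
s=S['top'];W=cloud(s)
P=W[190:245,380:440].reshape(-1,3);P=P[np.isfinite(P).all(1)&(P[:,2]>.007)&(P[:,2]<.017)]
print('base circ',cv2.minEnclosingCircle((P[:,:2]*1000).astype(np.float32)))
for n in S:
    s=S[n]; W=cloud(s); box={'scene':(170,285,195,350),'top':(408,198,445,224)}[n]; x0,y0,x1,y1=box
    P=W[y0:y1,x0:x1].reshape(-1,3);P=P[np.isfinite(P).all(1)&(P[:,2]>.03)&(P[:,2]<.18)]; P=P[np.hypot(P[:,0]-.584,P[:,1]+.305)<.02]
    r=least_squares(lambda p:np.hypot(P[:,0]-p[0],P[:,1]-p[1])-.007,[.584,-.305],loss='soft_l1',f_scale=.001); print(n,'post',r.x,len(P))
E
python3 m2.py | sed '1,/-----/d'
```

```text
top rect 2064 ((424.90472412109375, -15.227935791015625), (107.06704711914062, 126.9629135131836), 7.572182655334473)
scene ring xy line 125 [0.6142 0.0057] -171.6904369005779 [0.0018 0.0181] x/z max 0.6406204890783945 0.1994092854894783
top ring xy line 110 [0.6096 0.0095] -172.8306941967842 [0.0024 0.0162] x/z max 0.6383456151078217 0.20155402417794172
scene 201
top 370
cyl yaw 7.743470517556426 mouth [0.5621 0.0014 0.14  ] rms 0.0011507290970964137
cyl yaw 7.669908020854737 mouth [0.5629 0.0029 0.14  ] rms 0.0010977605898163368
cyl yaw 7.60487527669542 mouth [0.5624 0.0021 0.14  ] rms 0.0012392478438912266
scene prong [ 0.593  -0.2756] [0.1855 0.9826] [0.002  0.0154] 79.30984780505813
top prong [ 0.5916 -0.2764] [0.185  0.9827] [0.0018 0.0135] 79.33740395367457
base circ ((584.667724609375, -306.1546325683594), 50.137996673583984)
scene post [ 0.5851 -0.308 ] 374
top post [ 0.5857 -0.3068] 159
```

```bash
cat >> h.py <<'E'
from scipy.spatial.transform import Rotation as Ro
def Rt(yaw,el):  # tool x at heading yaw(deg), raised el(deg); tool z below/forward
    return Ro.from_euler('xyz',[np.pi,-np.deg2rad(el),np.deg2rad(yaw)]).as_matrix()
def cur():
    o=get_obs(); return o['tool_pos'],Ro.from_euler('xyz',o['ee_rot']).as_matrix(),o
def to(pos,R):
    p,C,o=cur(); w=Ro.from_matrix(C.T@R).as_rotvec()/.1; d=(np.array(pos)-p)/.04
    np.set_printoptions(precision=3,suppress=True)
    print('rot',w,' shift start-frame',C.T@d,' end-frame',R.T@d)
MOUTH=np.array([.5618,.0023,.140]); YAW=7.65
D=Rt(YAW,35)[:,0]
E
python3 -c "
from h import *
R=Rt(YAW,35); print(R)
g=MOUTH+.025*D+.019*R[:,2]; print(g)
p,C,o=cur(); print(C)
to(g-.08*R[:,2],R); to(g,R)"
```

```text
[[ 8.11861384e-01  1.33121339e-01  5.68471461e-01]
 [ 1.09046617e-01 -9.91099747e-01  7.63552630e-02]
 [ 5.73576436e-01  1.04083409e-16 -8.19152044e-01]]
[0.59289749 0.00647692 0.13877552]
[[ 9.00520647e-01  4.34812713e-01 -6.84732597e-04]
 [ 4.34813216e-01 -9.00518813e-01  1.82628343e-03]
 [ 1.77476669e-04 -1.94233672e-03 -9.99998098e-01]]
rot [-0.985  6.058  3.058]  shift start-frame [12.327 -7.796  0.021]  end-frame [  7.609 -11.243   5.332]
rot [-0.985  6.058  3.058]  shift start-frame [13.417 -7.436  1.659]  end-frame [  7.609 -11.243   7.332]
```

>>> drive_tool(
  commands=[
    [0,0,-0.8,0,0,0],
    [0,0,-0.8,0,0,0],
    [0.4,-0.25,-0.8,0,0,0],
    [0.85,-0.54,0,0,0,0],
    [0.85,-0.54,0,0,0,0],
    [0.85,-0.54,0,0,0,0],
    [0.85,-0.54,0,0,0,0],
    [0.85,-0.54,0,0,0,0],
    [0.85,-0.54,0,0,0,0],
    [0.85,-0.54,0,0,0,0],
    [0.85,-0.54,0,0,0,0],
    [0.85,-0.54,0,0,0,0],
    [0.85,-0.54,0,0,0,0],
    [0.85,-0.54,0,0,0,0],
    [0.85,-0.54,0,0,0,0],
    [0.85,-0.54,0,0,0,0],
    [0.85,-0.54,0,0,0,0],
  ],
  gripper=0.3,
)

```text
time: 2.22
tool_pos: [0.5468, 0.0012, 0.3008]
ee_rot: [-3.141, 0.001, 0.45]
wrist_force: [1.0, -0.9, -1.0]
width: 0.0659
finger_force: 0.0
```

>>> drive_tool(
  commands=[
    [0,0,0,-0.14,0.866,0.437],
    [0,0,0,-0.14,0.866,0.437],
    [0,0,0,-0.14,0.866,0.437],
    [0,0,0,-0.14,0.866,0.437],
    [0,0,0,-0.14,0.866,0.437],
    [0,0,0,-0.14,0.866,0.437],
    [0,0,0,-0.14,0.866,0.437],
    [0,0,0,0,0,0],
    [0,0,0,0,0,0],
  ],
)

```text
time: 3.35
tool_pos: [0.5466, -0.0001, 0.3018]
ee_rot: [3.139, -0.611, 0.135]
wrist_force: [-0.2, 0.2, -0.0]
width: 0.0654
finger_force: 0.0
```

```bash
python3 -c "
from h import *
R=Rt(YAW,35); g=MOUTH+.025*D+.019*R[:,2]
to(g-.08*R[:,2],R); to(g,R)
p,C,o=cur(); print(p,o['joint_positions'],o['width'],o['time'])
s=grab('wrist'); cv2.imwrite('pics/w1.png',s['image']); import pickle; pickle.dump(s,open('w1.pkl','wb')); print(-s['t']@s['R'])
"
```

```text
rot [ 0.012 -0.001  0.015]  shift start-frame [-1.379 -0.014  2.009]  end-frame [-1.379 -0.009  2.009]
rot [ 0.012 -0.001  0.015]  shift start-frame [-1.379 -0.016  4.009]  end-frame [-1.379 -0.009  4.009]
[ 0.547 -0.     0.302] [-0.239 -0.379  1.713  0.222  1.237  1.185] 0.06539446814789662 3.35
[ 0.507 -0.006  0.493]
```

View pics/w1.png

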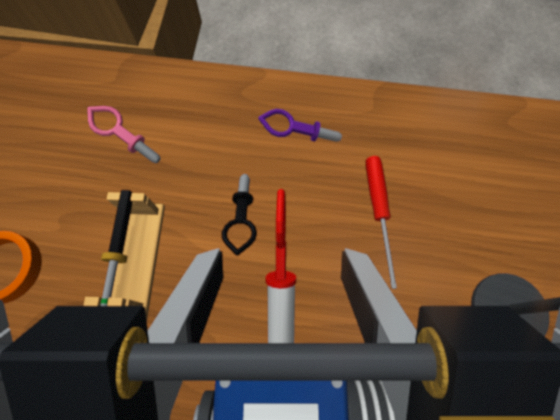

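The wrist view shows the plug (column 281, ring at row 200, flange at row 280) centred between the fingers (column 282). Descending to grasp.

>>> drive_tool(
  commands=[
    [-0.7,0,0.2,0,0,0],
    [-0.68,0,0.8,0,0,0],
    [0,0,0.8,0,0,0],
    [0,0,0.8,0,0,0],
    [0,0,0.8,0,0,0],
    [0,0,0.4,0,0,0],
    [0,0,0.2,0,0,0],
    [0,0,0,0,0,0],
    [0,0,0,0,0,0],
  ],
)

```text
time: 4.53
tool_pos: [0.5931, 0.0058, 0.1403]
ee_rot: [3.139, -0.614, 0.135]
wrist_force: [-0.4, -0.2, 0.0]
width: 0.066
finger_force: 0.0
```

```bash
python3 -c "
from h import *
R=Rt(YAW,35); g=MOUTH+.025*D+.019*R[:,2]
to(g,R); p,C,o=cur(); print(o['wrist_force'])
s=grab('wrist'); cv2.imwrite('pics/w2.png',s['image'])
"
```

```text
rot [ 0.018 -0.027  0.012]  shift start-frame [-0.024 -0.019  0.029]  end-frame [-0.024 -0.019  0.029]
[-0.431 -0.227  0.05 ]
```

View pics/w2.png

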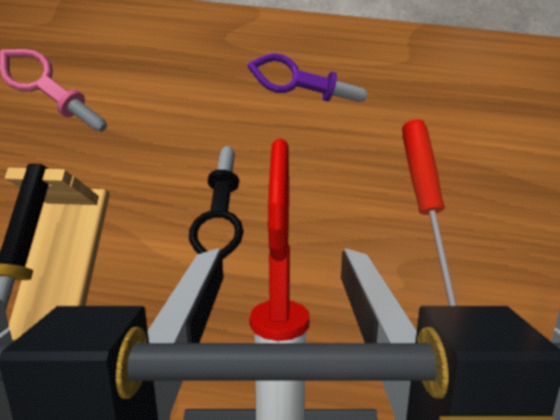

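The view shows the grip (column 280, rows 250–308) between the fingertips (columns 222 and 342). Closing, then withdrawing along the tube axis.

>>> drive_tool(
  commands=[
    [0,0,0,0,0,0],
    [0,0,0,0,0,0],
    [0,0,0,0,0,0],
    [0,0,0,0,0,0],
    [0,0,0,0,0,0],
    [0,0,0,0,0,0],
  ],
  gripper=1.0,
)

```text
time: 5.32
tool_pos: [0.5927, 0.006, 0.1388]
ee_rot: [3.14, -0.612, 0.134]
wrist_force: [-1.9, 0.4, -0.1]
width: 0.0099
finger_force: 30.1
```

>>> drive_tool(
  commands=[
    [0.15,0,0,0,0,0],
    [0.2,0,0,0,0,0],
    [0.25,0,0,0,0,0],
    [0.25,0,0,0,0,0],
    [0.25,0,0,0,0,0],
    [0.3,0,0,0,0,0],
    [0.3,0,0,0,0,0],
    [0,0,0,0,0,0],
  ],
)

```text
time: 6.32
tool_pos: [0.649, 0.0134, 0.179]
ee_rot: [3.139, -0.613, 0.135]
wrist_force: [0.5, -0.4, -1.5]
width: 0.0098
finger_force: 30.0
```

```bash
cat >> h.py <<'E'
POST=np.array([.585,-.307,0]); HY=np.array([np.cos(np.deg2rad(79.3)),np.sin(np.deg2rad(79.3)),0])
def hang(dist,z,el):  # TCP so that ring centre is dist from post along prong at height z
    R=Rt(-10.7,el); ring=POST+HY*dist+[0,0,z]; return ring-.037*R[:,0]+.019*R[:,2],R
E
python3 -c "
from h import *
for el in (35,75):
  p,R=hang(.12,.197,el); print(p); to(p,R)
print(Rt(-10.7,75)); R0=Rt(-10.7,35);R1=Rt(-10.7,75);print(Ro.from_matrix(R0.T@R1).as_rotvec()/.1)
"
```

```text
[ 0.58820682 -0.18548255  0.16021378]
rot [-1.826 -0.026  2.635]  shift start-frame [-2.05   4.725 -0.857]  end-frame [-0.736  5.168  0.058]
[ 0.616 -0.191  0.156]
rot [-2.67   6.894  1.889]  shift start-frame [-1.559  4.947 -0.392]  end-frame [-0.512  5.168  0.277]
[[ 0.254 -0.186  0.949]
 [-0.048 -0.983 -0.179]
 [ 0.966  0.    -0.259]]
[-0.     6.981  0.   ]
```

>>> drive_tool(
  commands=[
    [0.43,0,-0.61,0,0,0],
    [0.43,0,-0.61,0,0,0],
    [-0.223,0.707,-0.056,0,0,0],
    [-0.223,0.707,-0.056,0,0,0],
    [-0.223,0.707,-0.056,0,0,0],
    [-0.223,0.707,-0.056,0,0,0],
    [-0.223,0.707,-0.056,0,0,0],
    [-0.223,0.707,-0.056,0,0,0],
    [-0.223,0.707,-0.056,0,0,0],
    [0,0,0,-0.334,0.862,0.236],
    [0,0,0,-0.334,0.862,0.236],
    [0,0,0,-0.334,0.862,0.236],
    [0,0,0,-0.334,0.862,0.236],
    [0,0,0,-0.334,0.862,0.236],
    [0,0,0,-0.334,0.862,0.236],
    [0,0,0,-0.334,0.862,0.236],
    [0,0,0,-0.334,0.862,0.236],
    [0,0,0,0,0,0],
    [0,0,0,0,0,0],
  ],
)

```text
time: 8.7
tool_pos: [0.6162, -0.1891, 0.2166]
ee_rot: [3.127, -1.286, -0.156]
wrist_force: [0.1, 0.2, -0.7]
width: 0.0098
finger_force: 30.0
```

```bash
python3 -c "
from h import *
p,R=hang(.12,.197,75); print(p); to(p,R); o=get_obs(); print(o['joint_positions'],o['tool_pos'])"
```

```text
[ 0.61590368 -0.19071593  0.15634318]
rot [-0.15   0.227  0.085]  shift start-frame [-1.446  0.034  0.421]  end-frame [-1.455  0.04   0.389]
[-0.615 -0.281  2.209  1.667  0.427 -0.243] [ 0.616 -0.189  0.217]
```

>>> drive_tool(
  commands=[
    [-0.3,0.01,0.1,-0.07,0.11,0.04],
    [-0.4,0.01,0.1,-0.08,0.11,0.04],
    [-0.4,0.01,0.1,0,0,0],
    [-0.35,0,0.1,0,0,0],
    [0,0,0,0,0,0],
    [0,0,0,0,0,0],
  ],
)

```text
time: 9.45
tool_pos: [0.6164, -0.1907, 0.1574]
ee_rot: [3.14, -1.31, -0.185]
wrist_force: [-0.2, 0.2, -0.0]
width: 0.0098
finger_force: 30.0
```

```bash
cat > m3.py <<'E'
from m1 import *
import sys
print('-----')
from h import *
p,R=hang(.12,.197,75); to(p,R); print(hang(.12,.197,75)[0]-cur()[0]); ring=POST+HY*.12+[0,0,.197]; print('expected ring',ring)
ims=[]
for n in ['scene','top']:
    s=grab(n); pr=s['R']@ring+s['t']; u=pr[0]/pr[2]*s['fx']+s['cx']; v=pr[1]/pr[2]*s['fx']+s['cy']; print(n,u,v)
    u,v=int(u),int(v); ims.append(cv2.resize(s['image'][v-50:v+50,u-66:u+67],(399*1,300),interpolation=cv2.INTER_CUBIC))
    W=cloud(s); m=red(s,(u-40,v-40,u+40,v+40)); P=W[m&np.isfinite(W).all(2)]; P=P[np.linalg.norm(P-ring,axis=1)<.045]
    q=(P-ring)@np.stack([R[:,0],HY,R[:,2]],1); print(len(P),'rel ring: plugz/y/x',q.min(0),q.max(0),np.median(q,0))
cv2.imwrite(sys.argv[1],np.hstack(ims))
E
python3 m3.py pics/c1.png | sed '1,/-----/d'
```

```text
rot [ 0.002 -0.014  0.003]  shift start-frame [-0.03   0.004 -0.006]  end-frame [-0.03   0.004 -0.005]
[-0.001 -0.    -0.001]
expected ring [ 0.607 -0.189  0.197]
scene 232.6697838812463 256.0232795382888
225 rel ring: plugz/y/x [-0.044 -0.007 -0.021] [0.035 0.004 0.025] [ 0.004 -0.003  0.004]
top 383.7535560195388 192.8011737581979
180 rel ring: plugz/y/x [-0.043 -0.005 -0.024] [0.036 0.005 0.023] [ 0.002  0.002 -0.002]
```

View pics/c1.png

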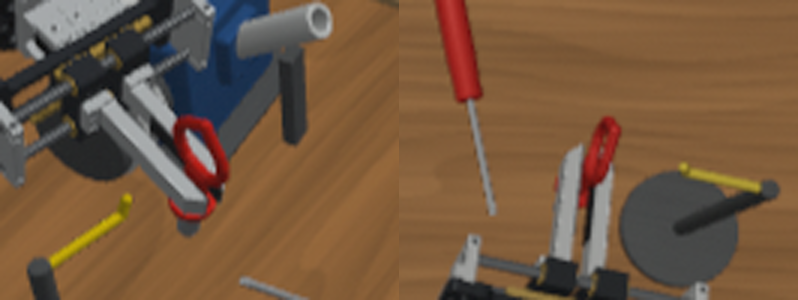

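Ring confirmed where expected (crop: ring open toward the prong end, at 200,155 left and 603,150 right, in line with the prong). Moving over the prong.

>>> drive_tool(
  commands=[
    [0,0.2,0,0,0,0],
    [0,0.25,0,0,0,0],
    [0,0.25,0,0,0,0],
    [0,0.25,0,0,0,0],
    [0,0.25,0,0,0,0],
    [0,0.25,0,0,0,0],
    [0,0.25,0,0,0,0],
    [0,0.25,0,0,0,0],
    [0,0,0,0,0,0],
  ],
)

```text
time: 10.68
tool_pos: [0.6011, -0.2679, 0.1558]
ee_rot: [-3.14, -1.309, -0.19]
wrist_force: [-0.6, 0.0, -1.0]
width: 0.0098
finger_force: 30.0
```

```bash
python3 -c "
from h import *
p,R=hang(.042,.1725,75); print(p); to(p,R); print(get_obs()['wrist_force'])
ims=[]
for n in ['scene','top']:
    s=grab(n); pr=s['R']@(POST+HY*.042+[0,0,.19])+s['t']; u=int(pr[0]/pr[2]*s['fx']+s['cx']); v=int(pr[1]/pr[2]*s['fx']+s['cy'])
    ims.append(cv2.resize(s['image'][v-50:v+50,u-66:u+67],(399,300),interpolation=cv2.INTER_CUBIC))
cv2.imwrite('pics/c2.png',np.hstack(ims))"
```

```text
[ 0.60142169 -0.26735973  0.13184318]
rot [ 0.013  0.003 -0.009]  shift start-frame [-0.578 -0.014  0.16 ]  end-frame [-0.578 -0.014  0.16 ]
[-0.568  0.004 -0.975]
```

View pics/c2.png

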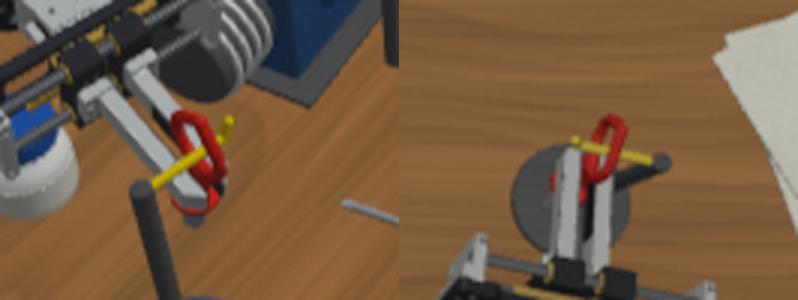

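The crop shows the yellow prong threading the red ring, tip out at (228,125) / (577,142). Lowering onto the prong.

>>> drive_tool(
  commands=[
    [-0.2,0,0.02,0,0,0],
    [-0.2,0,0.02,0,0,0],
    [-0.2,0,0.01,0,0,0],
    [0,0,0,0,0,0],
  ],
)

```text
time: 11.28
tool_pos: [0.5969, -0.2657, 0.1311]
ee_rot: [-3.135, -1.308, -0.193]
wrist_force: [-0.1, -0.2, -0.8]
width: 0.0099
finger_force: 30.0
```

>>> drive_tool(
  commands=[
    [0,0,0,0,0,0],
    [0,0,0,0,0,0],
    [0,0,0,0,0,0],
    [0,0,0,0,0,0],
  ],
  gripper=0.77,
)

```text
time: 11.78
tool_pos: [0.5971, -0.2661, 0.1323]
ee_rot: [-3.14, -1.309, -0.189]
wrist_force: [0.8, -0.6, -0.1]
width: 0.0215
finger_force: 0.0
```

>>> drive_tool(
  commands=[
    [0,0,-0.15,0,0,0],
    [0,0,-0.2,0,0,0],
    [0,0,-0.3,0,0,0],
    [0,0,-0.4,0,0,0],
    [0,0,-0.5,0,0,0],
    [0,0,-0.5,0,0,0],
    [0.5,0,-0.13,0,0,0],
    [0.8,0,-0.2,0,0,0],
    [0.8,0,-0.2,0,0,0],
    [0.8,0,-0.2,0,0,0],
  ],
)

```text
time: 13.02
tool_pos: [0.5202, -0.2514, 0.2736]
ee_rot: [-3.141, -1.308, -0.189]
wrist_force: [0.5, 0.3, -0.1]
width: 0.0216
finger_force: 0.0
```

```bash
cat > m4.py <<'E'
from m1 import *
print('-----')
from h import *
P0=POST+HY*.042+[0,0,.171]; ims=[]
for n in ['scene','top']:
    s=grab(n); pickle.dump(s,open(n+'1.pkl','wb')); pr=s['R']@P0+s['t']; u=int(pr[0]/pr[2]*s['fx']+s['cx']); v=int(pr[1]/pr[2]*s['fx']+s['cy'])
    ims.append(cv2.resize(s['image'][v-50:v+50,u-66:u+67],(399,300),interpolation=cv2.INTER_CUBIC))
    W=cloud(s); m=red(s,(u-40,v-40,u+40,v+50)); P=W[m&np.isfinite(W).all(2)]; P=P[np.linalg.norm(P-P0,axis=1)<.1]; print(n,P.min(0),P.max(0),np.median(P,0))
cv2.imwrite('pics/c3.png',np.hstack(ims))
# rod: handle dark pixels in top (undistorted view now)
s=pickle.load(open('top1.pkl','rb')); W=cloud(s)
x0,y0,x1,y1=180,170,225,265
B=W[y0:y1,x0:x1].reshape(-1,3)
F=B[np.isfinite(B).all(1)&(B[:,2]>.008)&(B[:,2]<.015)]; print('foot',cv2.minAreaRect((F[:,:2]*1000).astype(np.float32)))
m=mask(s,(0,0,0),(180,255,60),(190,172,210,214)); vu=np.argwhere(m); l=line(vu[:,::-1].astype(float)); t=(vu[:,::-1]-l[0])@l[1]
for k in (t.min(),t.max()): print('handle end',onplane(s,*(l[0]+l[1]*k),.073))
H=W[m&np.isfinite(W).all(2)]; H=H[H[:,2]>.064]; print('handle pts',len(H),line(H[:,:2]),np.median(H,0))
m=mask(s,(18,120,100),(30,255,255),(192,203,208,220)); H=W[m&np.isfinite(W).all(2)]; H=H[H[:,2]>.07]; print('brass',len(H),H.mean(0) if len(H) else '')
E
python3 m4.py | sed '1,/-----/d'
```

```text
scene [ 0.5709 -0.2825  0.1107] [ 0.6183 -0.251   0.2043] [ 0.5984 -0.27    0.1489]
top [ 0.5701 -0.2731  0.1099] [ 0.6161 -0.2497  0.2059] [ 0.5915 -0.2617  0.1531]
foot ((568.885009765625, 214.13192749023438), (197.87225341796875, 60.011844635009766), 5.617806911468506)
handle end [0.6633 0.2219 0.073 ]
handle end [0.5813 0.2126 0.073 ]
handle pts 181 (array([0.6223, 0.2179]), array([-0.9941, -0.1088]), array([0.0035, 0.0239])) [0.6225 0.2175 0.0713]
brass 31 [0.5738 0.2156 0.0765]
```

View pics/c3.png

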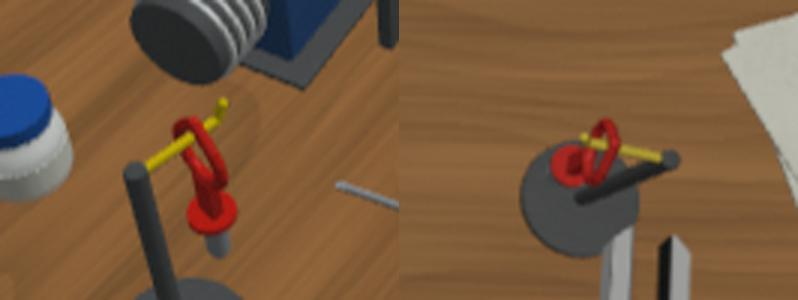

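The crop shows the plug hanging freely by its ring (ring 200,155, flange 212,212) on the prong. Next the rod.

```bash
python3 -c "
from h import *
R=Rt(5.8,0); to([.6137,.2185,.28],R); print(get_obs()['joint_positions'])"
```

```text
rot [  1.951 -13.046  -2.422]  shift start-frame [  0.117 -12.002   0.047]  end-frame [  3.494 -11.482  -0.03 ]
[-1.002 -0.506  2.234  1.367  0.8    0.022]
```

>>> drive_tool(
  commands=[
    [0,0,0,0.139,-0.932,-0.173],
    [0,0,0,0.139,-0.932,-0.173],
    [0,0,0,0.139,-0.932,-0.173],
    [0,0,0,0.139,-0.932,-0.173],
    [0,0,0,0.139,-0.932,-0.173],
    [0,0,0,0.139,-0.932,-0.173],
    [0,0,0,0.139,-0.932,-0.173],
    [0,0,0,0.139,-0.932,-0.173],
    [0,0,0,0.139,-0.932,-0.173],
    [0,0,0,0.139,-0.932,-0.173],
    [0,0,0,0.139,-0.932,-0.173],
    [0,0,0,0.139,-0.932,-0.173],
    [0,0,0,0.139,-0.932,-0.173],
    [0,0,0,0.139,-0.932,-0.173],
  ],
)

```text
time: 14.88
tool_pos: [0.52, -0.2516, 0.2713]
ee_rot: [-3.131, 0.011, 0.102]
wrist_force: [0.3, 0.1, 0.4]
width: 0.022
finger_force: 0.0
```

>>> drive_tool(
  commands=[
    [0.25,-0.82,0,0,0,0],
    [0.25,-0.82,0,0,0,0],
    [0.25,-0.82,0,0,0,0],
    [0.25,-0.82,0,0,0,0],
    [0.25,-0.82,0,0,0,0],
    [0.25,-0.82,0,0,0,0],
    [0.25,-0.82,0,0,0,0],
    [0.25,-0.82,0,0,0,0],
    [0.25,-0.82,0,0,0,0],
    [0.25,-0.82,0,0,0,0],
    [0.25,-0.82,0,0,0,0],
    [0.25,-0.82,0,0,0,0],
    [0.25,-0.82,0,0,0,0],
    [0.25,-0.82,0,0,0,0],
    [0,0,0,0,0,0],
    [0,0,0,0,0,0],
  ],
  gripper=0.4,
)

```text
time: 16.88
tool_pos: [0.6132, 0.2184, 0.2745]
ee_rot: [-3.135, 0.008, 0.102]
wrist_force: [-0.4, -0.1, 1.0]
width: 0.0568
finger_force: 0.0
```

```bash
python3 -c "
from h import *
R=Rt(5.8,0); to([.6137,.2185,.046],R); print(get_obs()['joint_positions'],get_obs()['width'])"
```

```text
rot [-0.069  0.076  0.003]  shift start-frame [0.056 0.037 5.711]  end-frame [ 0.013 -0.002  5.711]
[0.251 0.324 0.956 0.008 1.868 1.722] 0.05684174796632213
```

Descend to 40 mm above, fixing tilt, then check with the wrist camera numerically.

>>> drive_tool(
  commands=[
    [0,0,0.5,-0.07,0.075,0],
    [0,0,0.8,0,0,0],
    [0,0,0.8,0,0,0],
    [0,0,0.8,0,0,0],
    [0,0,0.8,0,0,0],
    [0,0,0.5,0,0,0],
    [0,0,0.3,0,0,0],
    [0,0,0,0,0,0],
    [0,0,0,0,0,0],
  ],
)

```text
time: 18.0
tool_pos: [0.6149, 0.2198, 0.0974]
ee_rot: [-3.14, -0.005, 0.102]
wrist_force: [0.1, 1.1, -0.5]
width: 0.0559
finger_force: 0.0
```

```bash
python3 -c "
from h import *
R=Rt(5.8,0); to([.6137,.2185,.046],R)
s=grab('wrist'); cv2.imwrite('pics/w3.png',s['image'])
hsv=cv2.cvtColor(s['image'],cv2.COLOR_BGR2HSV)
p,C,o=cur()
q=s['R']@np.array([.6137,.2185,.065])+s['t'];print('grip px',q[0]/q[2]*s['fx']+s['cx'],q[1]/q[2]*s['fx']+s['cy'])
for k in (-.09,0,.095):
  q=s['R']@(np.array([.5689,.2141,.065])+k*R[:,0])+s['t'];print(k,'px',q[0]/q[2]*s['fx']+s['cx'],q[1]/q[2]*s['fx']+s['cy'])
"
```

```text
rot [-0.013 -0.054  0.004]  shift start-frame [-0.04   0.03   1.286]  end-frame [-0.033  0.028  1.286]
grip px 282.9735216599998 245.79894236114336
-0.09 px 282.4967041152305 416.17675470717785
0 px 282.65167072918183 308.26342584519097
0.095 px 282.852680733658 168.28709052686162
```

View pics/w3.png

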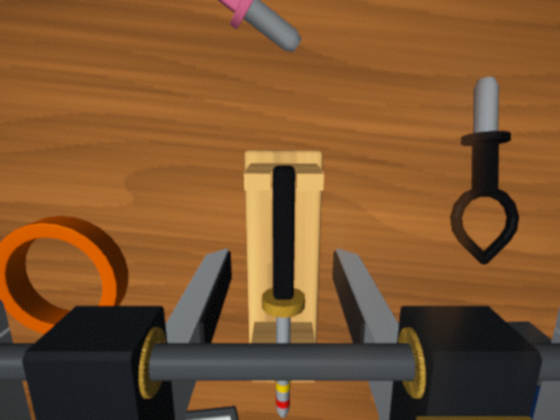

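Handle runs straight down column 283 (end at row 167, collar at row 300, tip at 282,413), matching the prediction to a pixel. Descend and grasp.

>>> drive_tool(
  commands=[
    [-0.03,0.03,0.4,0,-0.05,0],
    [0,0,0.4,0,0,0],
    [0,0,0.3,0,0,0],
    [0,0,0.18,0,0,0],
    [0,0,0,0,0,0],
    [0,0,0,0,0,0],
  ],
)

```text
time: 18.8
tool_pos: [0.6134, 0.2185, 0.0452]
ee_rot: [-3.141, 0.001, 0.102]
wrist_force: [-0.8, -0.2, 0.0]
width: 0.0566
finger_force: 0.0
```

>>> drive_tool(
  commands=[
    [0,0,0,0,0,0],
    [0,0,0,0,0,0],
    [0,0,0,0,0,0],
    [0,0,0,0,0,0],
    [0,0,0,0,0,0],
    [0,0,0,0,0,0],
  ],
  gripper=1.0,
)

```text
time: 19.55
tool_pos: [0.6129, 0.2184, 0.0447]
ee_rot: [-3.141, 0.002, 0.102]
wrist_force: [-0.2, 1.0, -0.4]
width: 0.0138
finger_force: 30.0
```

```bash
python3 -c "
from h import *
R=Rt(5.8,0); to([.6137,.2185,.046],R); p,C,o=cur(); print(p,o['ee_rot'],o['width'])"
```

```text
rot [-0.01   0.022  0.004]  shift start-frame [ 0.019  0.    -0.032]  end-frame [ 0.019  0.    -0.032]
[0.613 0.218 0.045] [-3.141  0.002  0.102] 0.013766554734710503
```

>>> drive_tool(
  commands=[
    [0,0,-0.2,0,0,0],
    [0,0,-0.4,0,0,0],
    [0,0,-0.6,0,0,0],
    [0,0,-0.8,0,0,0],
    [0,0,-0.8,0,0,0],
    [0,0,-0.8,0,0,0],
    [0,0,-0.8,0,0,0],
    [0,0,-0.6,0,0,0],
    [0,0,0,0,0,0],
  ],
)

```text
time: 20.68
tool_pos: [0.6146, 0.2186, 0.249]
ee_rot: [-3.14, -0.005, 0.102]
wrist_force: [0.2, 0.2, -1.8]
width: 0.0137
finger_force: 30.0
```

```bash
cat >> h.py <<'E'
def ins(s,L=.0443):  # TCP so that collar face is s metres out of the mouth on the tube axis
    R=Rt(YAW,35); return MOUTH+s*D+L*R[:,0]+.0203*R[:,2],R
E
python3 -c "
from h import *
p,R=ins(.13); print(p); to(p,R)"
```

```text
[0.71484741 0.02285684 0.22334559]
rot [ 0.079  6.057 -0.314]  shift start-frame [1.994 5.123 0.641]  end-frame [1.134 5.183 1.576]
```

>>> drive_tool(
  commands=[
    [0.285,0.732,0,0,0,0],
    [0.285,0.732,0,0,0,0],
    [0.285,0.732,0,0,0,0],
    [0.285,0.732,0,0,0,0],
    [0.285,0.732,0,0,0,0],
    [0.285,0.732,0,0,0,0],
    [0.285,0.732,0,0,0,0],
    [0,0,0,0.01,0.865,-0.045],
    [0,0,0,0.01,0.865,-0.045],
    [0,0,0,0.01,0.865,-0.045],
    [0,0,0,0.01,0.865,-0.045],
    [0,0,0,0.01,0.865,-0.045],
    [0,0,0,0.01,0.865,-0.045],
    [0,0,0,0.01,0.865,-0.045],
    [0,0,0,0,0,0],
    [0,0,0,0,0,0],
  ],
)

```text
time: 22.68
tool_pos: [0.7136, 0.0224, 0.2441]
ee_rot: [3.14, -0.602, 0.134]
wrist_force: [0.2, -1.3, -1.1]
width: 0.0137
finger_force: 30.0
```

```bash
python3 -c "
from h import *
p,R=ins(.13); to(p,R); print(get_obs()['joint_positions'])"
```

```text
rot [0.015 0.088 0.007]  shift start-frame [-0.268 -0.008  0.446]  end-frame [-0.272 -0.007  0.443]
[-0.117  0.019  1.488  0.16   1.053  1.283]
```

>>> drive_tool(
  commands=[
    [-0.13,0,0.22,0.015,0.088,0.007],
    [-0.14,-0.01,0.22,0,0,0],
    [0,0,0,0,0,0],
    [0,0,0,0,0,0],
  ],
)

```text
time: 23.18
tool_pos: [0.7149, 0.023, 0.2235]
ee_rot: [-3.142, -0.612, 0.134]
wrist_force: [0.1, -0.4, -0.9]
width: 0.0137
finger_force: 30.0
```

```bash
cat > m5.py <<'E'
from m1 import *
print('-----')
from h import *
p,R=ins(.13); to(p,R)
P,C,o=cur(); tip=P-(.0443+.09)*C[:,0]-.0203*C[:,2]; col=tip+.09*C[:,0]
print('tip off-axis (tool x,y,z)',R.T@(tip-MOUTH), 'collar',R.T@(col-MOUTH))
a=Rt(YAW,35)
# measure in images: mid-columns of rod bright tip/ tube; compare against projected predictions
ims=[]
for n in ['scene','top']:
    s=grab(n); pickle.dump(s,open(n+'2.pkl','wb'))
    f=lambda X:(lambda q:(q[0]/q[2]*s['fx']+s['cx'],q[1]/q[2]*s['fx']+s['cy']))(s['R']@X+s['t'])
    print(n,'tip',f(tip),'collar',f(col),'mouth',f(MOUTH),'tube -70',f(MOUTH-.07*D))
    u,v=map(int,f(MOUTH+.03*D)); c=s['image'][v-37:v+38,u-50:u+50]; print('crop origin',u-50,v-37)
    ims.append(cv2.resize(c,(400,300),interpolation=cv2.INTER_CUBIC))
cv2.imwrite('pics/c4.png',np.hstack(ims))
E
python3 m5.py | sed '1,/-----/d'
```

```text
rot [-0.001 -0.01   0.001]  shift start-frame [-0.002  0.003  0.002]  end-frame [-0.002  0.003  0.002]
tip off-axis (tool x,y,z) [ 0.04 -0.    0.  ] collar [ 0.13 -0.   -0.  ]
scene tip (np.float64(286.34890436869625), np.float64(209.0113307825351)) collar (np.float64(318.56441977315444), np.float64(200.63944003801646)) mouth (np.float64(273.2267936582702), np.float64(212.40229405472343)) tube -70 (np.float64(252.00797991948357), np.float64(217.8879928879977))
crop origin 232 172
top tip (np.float64(288.09518002679386), np.float64(199.61944847909646)) collar (np.float64(284.89208678223497), np.float64(159.47742527680217)) mouth (np.float64(289.4863730643608), np.float64(216.35567006158914)) tube -70 (np.float64(291.69269729361133), np.float64(244.04105446077295))
crop origin 238 166
```

View pics/c4.png

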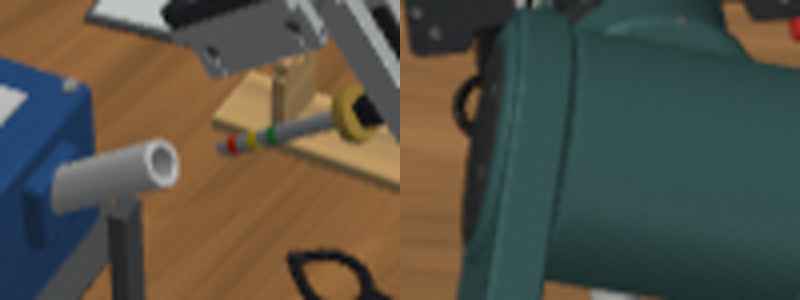

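Crop: mouth hole at image (272,212.5), rod tip at (287,209), collar at (319.5,200); rod line passes about 1 px from the mouth centre. Checking the relative offset from depth in the same view.

```bash
cat > m6.py <<'E'
from m1 import *
print('-----')
from scipy.optimize import least_squares
from h import *
s=pickle.load(open('scene2.pkl','rb')); W=cloud(s); A=Rt(YAW,35)
Q=(W-MOUTH)@A   # tube frame: x along axis, y lateral(-plug y), z 'down'
rad=np.hypot(Q[...,1],Q[...,2])
for nm,x0,x1,r,rm in (('tube',-.06,-.004,.014,.022),('rod',.05,.122,.005,.012)):
    m=np.isfinite(rad)&(Q[...,0]>x0)&(Q[...,0]<x1)&(rad<rm); P=Q[m]
    f=least_squares(lambda p:np.hypot(P[:,1]-p[0]-p[2]*P[:,0],P[:,2]-p[1]-p[3]*P[:,0])-r,[0,0,0,0],loss='soft_l1',f_scale=.001)
    print(nm,len(P),'fit y,z at 0 & slopes',f.x, 'at .04', f.x[:2]+.04*f.x[2:],'at .09',f.x[:2]+.09*f.x[2:])
    print('  silhouette y/z range',P.min(0),P.max(0))
# image-space centre lines
hsv=cv2.cvtColor(s['image'],cv2.COLOR_BGR2HSV)
f=lambda X:(lambda q:np.array([q[0]/q[2]*s['fx']+s['cx'],q[1]/q[2]*s['fx']+s['cy']]))(s['R']@X+s['t'])
g=cv2.cvtColor(s['image'],cv2.COLOR_BGR2GRAY).astype(np.float32)
for nm,xs,h in (('tube',np.arange(-.06,-.008,.004),13),('rod',np.arange(.078,.122,.004),6.5)):
    o=[]
    for k in xs:
        c=f(MOUTH+k*D); n=f(MOUTH+(k+.01)*D)-c; n/=np.linalg.norm(n); n=np.array([-n[1],n[0]])
        t=np.arange(-h,h+.01,.1); pts=(c[None]+t[:,None]*n).astype(np.float32)
        pr=cv2.remap(s['image'],pts[None,:,0],pts[None,:,1],cv2.INTER_LINEAR)[0].astype(float)
        sat=pr.max(1)-pr.min(1); w=(sat<45)&(pr.max(1)>80); 
        if w.sum()>5: o.append((t[w].min(),t[w].max(),t[w].mean()))
    o=np.array(o); print(nm,np.median(o,0) if len(o) else None,len(o))
E
python3 m6.py | sed '1,/-----/d'
```

```text
tube 256 fit y,z at 0 & slopes [ 0.0017 -0.001   0.0209 -0.0331] at .04 [ 0.0025 -0.0023] at .09 [ 0.0036 -0.0039]
  silhouette y/z range [-0.0593 -0.009  -0.0147] [-0.0041  0.017   0.0214]
rod 128 fit y,z at 0 & slopes [ 0.0014  0.0004 -0.0033 -0.0049] at .04 [0.0013 0.0003] at .09 [0.0011 0.    ]
  silhouette y/z range [ 0.0504 -0.0023 -0.0056] [0.1202 0.0078 0.0053]
tube [-6.7   5.9  -0.85] 13
rod [-2.7     3.     -0.5657] 11
```

>>> drive_tool(
  commands=[
    [-0.3,0,-0.02,0,0,0],
    [-0.3,0,0,0,0,0],
    [-0.2,0,0,0,0,0],
    [-0.15,0,0,0,0,0],
    [-0.15,0,0,0,0,0],
    [-0.15,0,0,0,0,0],
    [-0.15,0,0,0,0,0],
    [-0.2,0,0,0,0,0],
  ],
)

```text
time: 24.28
tool_pos: [0.6621, 0.0159, 0.1875]
ee_rot: [3.141, -0.612, 0.134]
wrist_force: [-0.4, 0.0, -1.7]
width: 0.0136
finger_force: 30.0
```

```bash
python3 -c "
from h import *
p,R=ins(0); to(p,R); o=get_obs(); print(R.T@o['wrist_force'],o['wrist_torque'],o['width'])"
```

```text
rot [ 0.001 -0.016  0.002]  shift start-frame [-1.647  0.002  0.026]  end-frame [-1.647  0.002  0.029]
[-1.341 -0.102  1.172] [-0.042  0.33   0.011] 0.013618288519405145
```

>>> drive_tool(
  commands=[
    [-0.25,0,0,0,0,0],
    [-0.25,0,0,0,0,0],
    [-0.25,0,0,0,0,0],
    [-0.25,0,0,0,0,0],
    [-0.2,0,0,0,0,0],
    [-0.15,0,0,0,0,0],
    [-0.1,0,0,0,0,0],
    [0,0,0,0,0,0],
  ],
)

```text
time: 25.28
tool_pos: [0.6151, 0.0096, 0.1541]
ee_rot: [3.142, -0.612, 0.134]
wrist_force: [-0.2, -0.1, -1.2]
width: 0.0135
finger_force: 30.0
```

```bash
python3 -c "
from h import *
p,R=ins(0); to(p,R); o=get_obs(); print(R.T@o['wrist_force'],o['wrist_torque'],o['width'])"
```

```text
rot [ 0.    -0.012 -0.   ]  shift start-frame [-0.197  0.003  0.025]  end-frame [-0.197  0.003  0.025]
[-0.862  0.03   0.832] [-0.055  0.411 -0.067] 0.013531413519731278
```

8 mm left; feel for contact in small steps.

>>> drive_tool(
  commands=[
    [-0.05,0,0,0,0,0],
    [-0.05,0,0,0,0,0],
    [-0.05,0,0,0,0,0],
    [-0.03,0,0,0,0,0],
    [0,0,0,0,0,0],
  ],
)

```text
time: 25.9
tool_pos: [0.6094, 0.0088, 0.15]
ee_rot: [3.142, -0.612, 0.134]
wrist_force: [-0.2, -0.1, -1.8]
width: 0.0135
finger_force: 30.0
```

>>> drive_tool(
  commands=[
    [-0.025,0,0,0,0,0],
    [-0.025,0,0,0,0,0],
    [0,0,0,0,0,0],
  ],
)

```text
time: 26.28
tool_pos: [0.6077, 0.0086, 0.1489]
ee_rot: [3.142, -0.612, 0.134]
wrist_force: [0.3, -0.4, -1.6]
width: 0.014
finger_force: 30.0
```

>>> drive_tool(
  commands=[
    [-0.025,0,0,0,0,0],
    [-0.025,0,0,0,0,0],
    [0,0,0,0,0,0],
  ],
)

```text
time: 26.65
tool_pos: [0.6068, 0.0084, 0.1485]
ee_rot: [3.141, -0.614, 0.134]
wrist_force: [2.9, 1.1, -1.1]
width: 0.0136
finger_force: 30.0
```

```bash
python3 -c "
from h import *
p,R=ins(0); to(p,R); o=get_obs(); print(R.T@o['wrist_force'],o['wrist_torque'],o['width'])"
```

```text
rot [ 0.003 -0.031  0.   ]  shift start-frame [0.055 0.001 0.031]  end-frame [0.055 0.001 0.031]
[ 1.903 -0.704  2.616] [ 0.041 -0.104  0.005] 0.013583574769743288
```

>>> drive_tool(
  commands=[
    [-0.025,0,0,0,0,0],
    [-0.025,0,0,0,0,0],
    [0,0,0,0,0,0],
  ],
)

```text
time: 27.02
tool_pos: [0.6066, 0.0083, 0.149]
ee_rot: [3.141, -0.618, 0.133]
wrist_force: [6.8, 1.2, -1.5]
width: 0.0137
finger_force: 30.0
```

```bash
cat > m7.py <<'E'
from m1 import *
print('-----')
from h import *
p,R=ins(0); to(p,R); o=get_obs(); print(R.T@o['wrist_force'],o['wrist_torque'],o['width'])
s=grab('scene'); W=cloud(s); Q=(W-MOUTH)@R; m=mask(s,(15,90,60),(32,255,255),(255,190,300,225)); P=Q[m&np.isfinite(W).all(2)]; P=P[np.hypot(P[:,1],P[:,2])<.02]; print('brass along axis',len(P),P.min(0),P.max(0))
u,v=272,210; cv2.imwrite('pics/c5.png',cv2.resize(s['image'][v-30:v+30,u-40:u+40],(640,480),interpolation=cv2.INTER_CUBIC))
E
python3 m7.py | sed '1,/-----/d'
```

```text
rot [ 0.006 -0.073 -0.003]  shift start-frame [ 0.053 -0.002  0.043]  end-frame [ 0.053 -0.002  0.043]
[ 4.804 -0.264  5.231] [ 0.281 -0.858  0.057] 0.013704863459344525
brass along axis 82 [-0.043 -0.005 -0.016] [0.08  0.017 0.018]
```

View pics/c5.png

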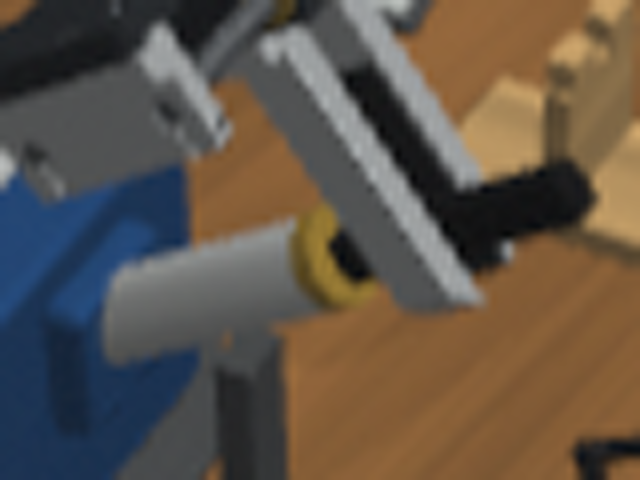

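The crop shows the brass collar flush on the tube mouth (305,260) with no gap. Pausing, then drawing out.

>>> drive_tool(
  commands=[
    [-0.02,0,0,0,0,0],
    [0,0,0,0,0,0],
    [0,0,0,0,0,0],
    [0,0,0,0,0,0],
    [0,0,0,0,0,0],
    [0,0,0,0,0,0],
    [0,0,0,0,0,0],
    [0,0,0,0,0,0],
    [0,0,0,0,0,0],
    [0,0,0,0,0,0],
  ],
)

```text
time: 28.32
tool_pos: [0.6065, 0.0082, 0.1491]
ee_rot: [3.141, -0.62, 0.133]
wrist_force: [8.5, 2.6, -1.2]
width: 0.0139
finger_force: 30.0
```

>>> drive_tool(
  commands=[
    [0.1,0,0,0,0,0],
    [0.2,0,0,0,0,0],
    [0.25,0,0,0,0,0],
    [0.25,0,0,0,0,0],
    [0.25,0,0,0,0,0],
    [0.25,0,0,0,0,0],
    [0.25,0,0,0,0,0],
    [0.25,0,0,0,0,0],
    [0.25,0,0,0,0,0],
    [0.25,0,0,0,0,0],
    [0.25,0,0,0,0,0],
    [0.25,0,0,0,0,0],
    [0.25,0,0,0,0,0],
    [0.25,0,0,0,0,0],
    [0,0,0,0,0,0],
  ],
)

```text
time: 30.2
tool_pos: [0.7118, 0.0225, 0.2229]
ee_rot: [3.141, -0.613, 0.134]
wrist_force: [-0.5, 1.0, -1.1]
width: 0.0136
finger_force: 30.0
```

```bash
cat > m8.py <<'E'
from h import *
p,C,o=cur(); print(p,o['wrist_force'],o['width'])
PL=np.array([.3639,.2813,.088]); psi=10
R=Rt(psi,0); g=PL+(.0443+.09)*R[:,0]+.0203*R[:,2]; print('final TCP',g)
to(g,R); print('up in tool', C.T@[0,0,1])
E
python3 m8.py
```

```text
[0.71181602 0.02252978 0.22293097] [-0.46180761  0.99967803 -1.12474634] 0.013637373504106284
final TCP [0.49615968 0.30462095 0.0677    ]
rot [ 0.129 -6.133 -0.393]  shift start-frame [-5.832 -7.71   0.637]  end-frame [-4.085 -7.881  3.881]
up in tool [ 0.576  0.    -0.818]
```

>>> drive_tool(
  commands=[
    [0.1,0,-0.1,0.018,-0.876,-0.056],
    [0,0,0,0.018,-0.876,-0.056],
    [0,0,0,0.018,-0.876,-0.056],
    [0,0,0,0.018,-0.876,-0.056],
    [0,0,0,0.018,-0.876,-0.056],
    [0,0,0,0.018,-0.876,-0.056],
    [0,0,0,0.018,-0.876,-0.056],
    [0,0,0,0,0,0],
  ],
)

```text
time: 31.2
tool_pos: [0.713, 0.0228, 0.2253]
ee_rot: [-3.141, 0.003, 0.174]
wrist_force: [-0.0, 0.1, -2.8]
width: 0.0141
finger_force: 30.0
```

>>> drive_tool(
  commands=[
    [-0.2,-0.4,0,0,0,0],
    [-0.37,-0.72,0,0,0,0],
    [-0.37,-0.72,0,0,0,0],
    [-0.37,-0.72,0,0,0,0],
    [-0.37,-0.72,0,0,0,0],
    [-0.37,-0.72,0,0,0,0],
    [-0.37,-0.72,0,0,0,0],
    [-0.37,-0.72,0,0,0,0],
    [-0.37,-0.72,0,0,0,0],
    [-0.37,-0.72,0,0,0,0],
    [-0.37,-0.72,0,0,0,0],
    [-0.15,-0.3,0,0,0,0],
    [0,0,0,0,0,0],
    [0,0,0,0,0,0],
  ],
)

```text
time: 32.95
tool_pos: [0.498, 0.3049, 0.228]
ee_rot: [3.141, 0.0, 0.173]
wrist_force: [0.3, 0.2, -1.8]
width: 0.0136
finger_force: 30.0
```

```bash
python3 m8.py
```

```text
[0.49795054 0.3049305  0.22797753] [ 0.34587251  0.22443021 -1.82676004] 0.013586153219526336
final TCP [0.49615968 0.30462095 0.0677    ]
rot [ 0.003  0.004 -0.013]  shift start-frame [-0.044 -0.001  4.007]  end-frame [-0.045 -0.     4.007]
up in tool [-0.  0. -1.]
```

>>> drive_tool(
  commands=[
    [-0.04,0,0.5,0,0,0],
    [0,0,0.6,0,0,0],
    [0,0,0.6,0,0,0],
    [0,0,0.6,0,0,0],
    [0,0,0.6,0,0,0],
    [0,0,0.5,0,0,0],
    [0,0,0.4,0,0,0],
    [0,0,0.2,0,0,0],
    [0,0,0,0,0,0],
    [0,0,0,0,0,0],
  ],
)

```text
time: 34.2
tool_pos: [0.4966, 0.3057, 0.0688]
ee_rot: [-3.141, -0.001, 0.174]
wrist_force: [0.7, -0.5, -1.0]
width: 0.0135
finger_force: 30.0
```

```bash
cat > m9.py <<'E'
from m1 import *
print('-----')
from scipy.optimize import least_squares
from h import *
p,C,o=cur(); col=p-.0443*C[:,0]-.0203*C[:,2]; tip=col-.09*C[:,0]; print('pred tip',tip,'collar',col,o['ee_rot'],o['qvel'].max())
for n in ['scene','top']:
    s=grab(n); W=cloud(s); Q=(W-tip)@C  # along rod from tip, y, z(down)
    m=np.isfinite(W).all(2)&(np.hypot(Q[...,1],Q[...,2])<.012)&(Q[...,0]>-.012)&(Q[...,0]<.086)
    P=Q[m]; 
    if len(P)<10: print(n,len(P)); continue
    f=least_squares(lambda k:np.hypot(P[:,1]-k[0]-k[2]*(P[:,0]-.045),P[:,2]-k[1]-k[3]*(P[:,0]-.045))-.005,[0,0,0,0],loss='soft_l1',f_scale=.001)
    print(n,len(P),'y,z mid, slopes',f.x,'along min',P[:,0].min())
    f=lambda X:(lambda q:(q[0]/q[2]*s['fx']+s['cx'],q[1]/q[2]*s['fx']+s['cy']))(s['R']@X+s['t'])
    b=red(s,tuple(int(t) for t in (f(tip)[0]-25,f(tip)[1]-25,f(tip)[0]+25,f(tip)[1]+25))); vu=np.argwhere(b); print('tip px pred',f(tip),'red band px',len(vu),vu.mean(0)[::-1] if len(vu) else '', 'band pts',np.nanmean(Q[b&m],0) if (b&m).any() else '')
    w=mask(s,(0,0,0),(180,120,45),(155,290,190,315)) if n=='top' else mask(s,(0,0,0),(180,120,60),(264,163,284,177))
    vu=np.argwhere(w); print('dot',len(vu), onplane(s,*vu.mean(0)[::-1],.008) if len(vu) else '')
    cv2.imwrite(f'pics/f_{n}.png',s['image'])
E
python3 m9.py | sed '1,/-----/d'
```

```text
pred tip [0.3643 0.2824 0.0891] collar [0.4529 0.298  0.0891] [-3.141  -0.0007  0.1741] 0.0021671623766390744
scene 95 y,z mid, slopes [ 0.0019  0.0011 -0.0039 -0.0033] along min 0.0018025185532477613
tip px pred (np.float64(273.9225341471742), np.float64(146.8985091274484)) red band px 5 [277.4 147.8] band pts [ 0.0131  0.0041 -0.0028]
dot 7 [0.3613 0.2805 0.008 ]
top 109 y,z mid, slopes [-0.0004  0.0012 -0.0011  0.0027] along min 0.012059950922623687
tip px pred (np.float64(160.15069116760856), np.float64(304.9117804552549)) red band px 0  band pts 
dot 220 [0.36   0.3056 0.008 ]
```

>>> drive_tool(
  commands=[
    [0,0,0,0,0,0],
    [0,0,0,0,0,0],
    [0,0,0,0,0,0],
    [0,0,0,0,0,0],
  ],
)

```text
time: 34.8
tool_pos: [0.4959, 0.3055, 0.0679]
ee_rot: [-3.141, 0.001, 0.174]
wrist_force: [-0.6, -0.8, -1.0]
width: 0.0135
finger_force: 30.0
```

```bash
python3 m4.py | sed '1,/-----/d' | head -2; python3 -c "
from h import *
o=get_obs(); print(o['time'],np.abs(o['qvel']).max(),o['width'],o['finger_force'])
from bench import close_job; print(close_job())"
```

```text
scene [ 0.5721 -0.283   0.1098] [ 0.6181 -0.2497  0.2059] [ 0.5992 -0.2703  0.1465]
top [ 0.5704 -0.273   0.1108] [ 0.6158 -0.2495  0.2043] [ 0.5914 -0.2618  0.1526]
34.9 0.0024653997552152806 0.013514226432740544 29.996599853038788
the job is handed in; nothing more can be done
Nonem1.py:10: RuntimeWarning: Mean of empty slice.
  c=P.mean(0); w,v=np.linalg.eigh(np.cov((P-c).T)); return c,v[:,-1],np.sqrt(w)
  ret = um.true_divide(
  avg = a.mean(axis, **keepdims_kw)
m1.py:10: RuntimeWarning: Degrees of freedom <= 0 for slice
  c=P.mean(0); w,v=np.linalg.eigh(np.cov((P-c).T)); return c,v[:,-1],np.sqrt(w)
  c *= np.true_divide(1, fact)
  c *= np.true_divide(1, fact)
Traceback (most recent call last):
  File "m4.py", line 16, in <module>
    for k in (t.min(),t.max()): print('handle end',onplane(s,*(l[0]+l[1]*k),.073))
              ~~~~~^^
ValueError: zero-size array to reduction operation minimum which has no identity
```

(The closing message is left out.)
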